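Load the tape roll into its stand on the spindle

ROBOT

A 6-joint arm with a two-finger parallel gripper is mounted at the origin on a cart in front of the work surface, level with it; the furniture and walls round the work are solid. World frame = base frame: x ahead of the robot, y to its left, z up, the work surface at z = 0. Lengths are in m, angles in rad, forces in N, time in s.
With the tool pointing down it reaches from about 0.3 to 0.875 m from the base axis. Payload 6.4 kg.
Tool frame: the origin (TCP) lies at the very end of the fingers, on their centre line; the grasp point (between the pads) lies 19 mm behind it; z points along the fingers, y is the line along which they close (so a half turn about z gives the same grasp; the last joint's range is limited). The gripper opens to 85 mm and grips with 20 to 120 N. Pads are 22 mm wide; open, the fingers measure 114 mm over their backs; the gripper's body (76 mm by 85 mm) begins 54 mm behind the grasp point. The pads swing forward as they close: fully open they stand 13 mm farther back than shut.
Start: joints at [-1.536, 0.181, 1.607, -0, 1.354, -0.206], TCP at [0.137, -0.558, 0.231] pointing down, gripper open.
Joint ranges: [-2.99, 2.99], [-0.89, 2.07], [0.3, 2.58], [-1.14, 4.28], [0, 2.63], [-3.12, 3.12]. Speed limits (rad/s): [2.57, 2.57, 3.01, 3.14, 3.14, 3.14].

INTERFACE

Orientations are given as a unit quaternion [w, x, y, z].
In Python, from bench import ctrl gives the robot as it stands.
- The arm moves only by the tool jog_arm, never from a script. Its argument "series" is a list that holds one entry, the list of rows, each a list of 7 numbers: the shift along the tool's x, y, z in mm, then the turn, a rotation vector about the tool's x, y, z in rad, then the finger opening in mm, from 0 to 85.4. In form: [[[tx, ty, tz, rx, ry, rz, gripper], ...]]. A call has exactly 10 rows; each row shifts and turns the commanded pose from where the row before left it, along the tool's axes as they then stand; what a row does not reach is not made up. A row lasts 1/10 s, in which the tool goes at most 50 mm and 8.59 degrees, less where a joint would pass 70% of its speed; a pose out of reach is approached as far as the arm can. A call with a gripper value outside its range is refused whole. The fingers move at their own pace and stop on an object; the grip force is fixed at half the most. Time passes only in rows, so rows that do not move let the fingers close, or fill a call up. It gives the time, the measured TCP pose, the force, the opening and the grip force at its end, in the units of the state.
- ctrl.get_obs(): the state, without advancing time (a new reading comes with each control period).
- ctrl.camera(name): name is "scene" or "top" or "wrist"; returns a dict with "frame" (420x560x3 uint8, blue, green, red), "z_map" (420x560 float32, m along the optical axis (not along the pixel's ray), 0 where there is no reading), "fx", "fy", "cx", "cy" (pixels), "xyz" and "rotation" of the camera in the world. Camera axes: x right, y down, z forward; pixel columns grow to the right and rows downward; lengths in m; the calibration is good to about 2 mm. A picture is of the moment at which its call begins.
- ctrl.hand_in(): hands the job in; it is judged then, once.
The state is a dict: "time_s": time; "q": joint angles; "dq": joint speeds; "joint_efforts": joint torques, N m; "eef_pos": TCP position; "eef_rot": TCP orientation; "wrist_force": force on the tool from outside, world axes, zero at the start; "torque": the same for the moment, N m; "opening": opening from 0.0 (shut) to 1.0 (fully open); "grasp_force": force on a finger pad.
Only numpy, scipy, OpenCV 4.12 (cv2) and the standard library are available. Lean on these libraries where they do the work, as an engineer would, in place of code of your own. Each camera call takes 0.05 s, during which the arm holds its last target. There are 200 camera calls.

TASK

Load the blue tape roll into the wire stand. First take the green-capped spice jar out of the stand and set it upright on the bare worktop clear of the stand; then pick up the spindle with the wooden grip, thread its rod through the roll and, never touching the roll itself with the robot, carry the roll over on the rod and lay the rod down in both forks so that the roll hangs between them. Let go, and do not shift or knock over anything else on the worktop.

Things in the scene. Friction and masses are not known exactly. Their poses are not given: they have to be found in the camera images.
- roll: Blue tape roll on a cardboard core, 72 mm outer diameter, blue part 48 mm and core 52 mm long, bore 26 mm, about 0.15 kg, lying loose on its side on the roll rest with its bore level. Origin: middle of the bore. Its x axis runs along the bore; both ends are alike and open.
- roll_rest: Fixed low rest that holds the roll from below: wooden foot 44 x 74 mm with two steel bars (54 mm long) along its x axis, highest point 16 mm; the roll's axis lies 46 mm above the worktop, parallel to the rest's x axis. Origin: centre of the underside. Nothing else of it stands beside the bore.
- spindle: Spindle lying loose and level: square wooden grip 56 mm long, 28 x 28 mm, with a round 12 mm aluminium rod that sticks 120 mm out of one end, round tip; 0.06 kg, centre of mass in the grip near its rod end. Origin: middle of the grip, on the rod's axis (14 mm above the worktop as it lies). x axis: along the rod toward its tip; z up.
- spindle_neck (a point): Point on the rod's axis where the rod leaves the wooden grip, 28 mm from the grip's middle. The grip is too thick to enter the bore.
- spindle_tip (a point): The free end of the spindle's rod, 148 mm from the grip's middle.
- stand: Fixed stand: steel base 112 x 66 x 8 mm, two upright Y forks of 8 mm wire at 42 mm each side of the origin along x (76 mm free between). Arms open 45 degrees each way along y, top 78 mm above the worktop, mouth 44 mm. A rod seated in both lies along x at y = 0, axis 62 mm up; its tip may point either way; the hanging roll clears the base by 11 mm. Origin: centre of the underside, on the worktop.
- spice_jar: Spice jar with a green cap, 46 mm across, 106 mm tall, upright on the stand's base (8 mm above the worktop) between the forks at the start, in the roll's way. Origin: centre of its underside, z up its axis.
- cabinet_front (a point): Fixed obstacle: foot of the front face, at mid-width, of the tall cup cabinet (0.66 m high, 0.49 m wide along y) behind the worktop's middle; its front is square to x. Its door handle stands out a further 25 mm, 0.2 m to the left of this point, 0.23 to 0.35 m above the worktop. Keep the wrist and a held rod clear of it. The worktop's front edge lies about 0.15 m nearer the robot.
- urn_front (a point): Fixed obstacle: point of the white water urn nearest the robot, at its foot; the foot is about 0.38 m across and the urn 0.5 m tall, behind the roll.
- upturned_cup: Bystander, loose, to be left alone: white melamine cup standing upside down, 74 mm across, 64 mm tall. Origin: centre of its underside.
- tin: Bystander, loose, to be left alone: red food tin, 75 mm across, 110 mm tall. Origin: centre of its underside.
- bottle: Bystander, loose, to be left alone: small glass sauce bottle with a green cap, 47 x 80 mm, 208 mm tall. Origin: centre of its underside.
- second_jar: Bystander, loose, to be left alone: spice jar with a dark brown cap, 44 mm across, 105 mm tall. Origin: centre of its underside.
- timer: Bystander, loose, to be left alone: white round wind-up kitchen timer with a red dial, 62 mm across, 44 mm tall. Origin: centre of its underside.
Not all that is in view belongs to the job. There is more than one size of the roll; the one meant has the size given above.

How it is judged:
On the way, in this order (a step that is already met when the one before it is completed fails the run):
1. the spice jar stands upright on the worktop, let go, its centre at least 0.09 m from the stand's centre (angle between spice_jar's own z axis and vertical below 0.12 rad and height (world z) of spice_jar between -0.004 and 0.006 m and horizontal distance between spice_jar and stand above 0.09 m and contact force between the fingers and spice_jar below 0.05 N and linear speed of spice_jar below 0.05 m/s), for 0.2 s.
2. the roll has been lifted clear on the spindle's rod: at least 15 mm up from its rest, with the rod through its bore (x of roll in the frame of spindle between 0.04 and 0.15 m and y of roll in the frame of spindle between -0.012 and 0.012 m and z of roll in the frame of spindle between -0.012 and 0.012 m and angle between the x axis of roll and the x axis of spindle, either way round below 0.25 rad and height (world z) of roll above 0.062 m and angle between spindle's own z axis and vertical below 0.5 rad), for 0.2 s.
At the end, for the whole second after the job is handed in: Rod in both forks, past each (neck and tip within 9 mm of the middle line, 55 to 69 mm up); roll on it between the forks (within 22 mm of the stand's middle along the rod); spice jar upright (0.12 rad) on the worktop, 0.09 m or more from the stand's centre; all at rest (((x of spindle_tip in the frame of stand above 0.044 m and x of spindle_neck in the frame of stand below -0.044 m) or (x of spindle_tip in the frame of stand below -0.044 m and x of spindle_neck in the frame of stand above 0.044 m)) and y of spindle_tip in the frame of stand between -0.009 and 0.009 m and z of spindle_tip in the frame of stand between 0.055 and 0.069 m and y of spindle_neck in the frame of stand between -0.009 and 0.009 m and z of spindle_neck in the frame of stand between 0.055 and 0.069 m and x of roll in the frame of spindle between 0.04 and 0.15 m and y of roll in the frame of spindle between -0.012 and 0.012 m and z of roll in the frame of spindle between -0.012 and 0.012 m and angle between the x axis of roll and the x axis of spindle, either way round below 0.25 rad and x of roll in the frame of stand between -0.022 and 0.022 m and height (world z) of roll between 0.045 and 0.068 m and angle between spice_jar's own z axis and vertical below 0.12 rad and height (world z) of spice_jar between -0.004 and 0.006 m and horizontal distance between spice_jar and stand above 0.09 m and linear speed of each of roll, spindle, spice_jar below 0.02 m/s); the robot touches nothing.
It fails at once if the arm, gripper or fingers touched the roll (contact force between any of the arm, the fingers and roll above 0.5 N).
It fails at once if the spice jar was tipped over (angle between spice_jar's own z axis and vertical above 0.8 rad).
It fails at once if a bystander was shifted by more than 30 mm or knocked over (distance of any of upturned_cup, tin, bottle, second_jar, timer from where it was at the start of the episode above 0.03 m or angle between any of upturned_cup, tin, bottle, second_jar, timer's own z axis and vertical above 0.35 rad).
It also fails if it takes over 72 s, if anything falls off the work surface, if the arm or the gripper's body presses on something with over 40 N, if the wrist force passes 120 N, or if a joint passes its speed limit or range.

## Working session

There is one attempt and no reset: what is moved stays moved. The work goes in short steps, Python scripts to look and compute and a tool call to move; the robot and the scene stay as the last step left them, time stands still between calls to the robot, and variables do not carry over. Pictures are saved under pics/ and viewed, at most 10 in all, crops included, and the job is handed in when it is done.

Besides the shell and the picture viewer there is one more tool, called after "Request:" as name([rows], argument=value, ...), one row to a line, values as JSON. jog_arm: Moves the arm, as the interface text tells. Its arguments: {"type":"object","properties":{"series":{"type":"array"}},"required":["series"]}

```bash
mkdir -p pics; ls; cat > h.py <<'E'
import numpy as np, cv2, pickle
from bench import ctrl
def grab(n,save=None):
    c=ctrl.camera(n); pickle.dump({k:c[k] for k in c},open(f'{n}.pkl','wb'))
    if save: cv2.imwrite('pics/'+save,c['frame'])
    return c
def load(n): return pickle.load(open(f'{n}.pkl','rb'))
def cloud(c):
    z=c['z_map']; v,u=np.mgrid[:z.shape[0],:z.shape[1]]
    p=np.stack([(u-c['cx'])/c['fx']*z,(v-c['cy'])/c['fy']*z,z],-1)
    R=np.array(c['rotation'])
    if R.shape!=(3,3):
        from scipy.spatial.transform import Rotation as Ro
        R=Ro.from_quat(np.roll(R,-1)).as_matrix()
    P=p@R.T+np.array(c['xyz']); P[z<=0]=np.nan
    return P
E
python3 - <<'E'
from h import *
for n in('scene','top'):
    c=grab(n,n+'0.png'); print(n,c['xyz'],c['rotation'],c['fx'])
print(ctrl.get_obs())
E
```

```text
pics
scene [-0.01120398 -0.84562191  1.21078408] [-0.36516413  0.8857608  -0.26855118  0.09981599] 472.56065970389545
top [0.24227182 0.23135841 1.65400287] [ 0.05758993 -0.53248394  0.83966666 -0.09002308] 458.30685509772434
{'time_s': 0.1, 'q': array([-1.53632198e+00,  1.81485519e-01,  1.60786284e+00,  3.06196283e-06,
        1.35378806e+00, -2.06268175e-01]), 'dq': array([ 0.00020958, -0.00146957, -0.0021253 , -0.00043089, -0.00233847,
       -0.0006236 ]), 'joint_efforts': array([ 5.45140679e-07, -4.45877945e+01, -3.52240062e+01, -2.24025489e-04,
        4.09044776e-03, -5.36296980e-07]), 'eef_pos': array([ 0.13711281, -0.55792787,  0.23048551]), 'eef_rot': array([-7.68909160e-04,  9.92763867e-01,  1.20080424e-01,  6.77101942e-05]), 'wrist_force': array([-0.32657184, -0.68821158,  0.1287601 ]), 'torque': array([0.04612474, 0.02471695, 0.05111194]), 'grasp_force': 0.0, 'opening': 0.9975783686972204}
```

View pics/scene0.png

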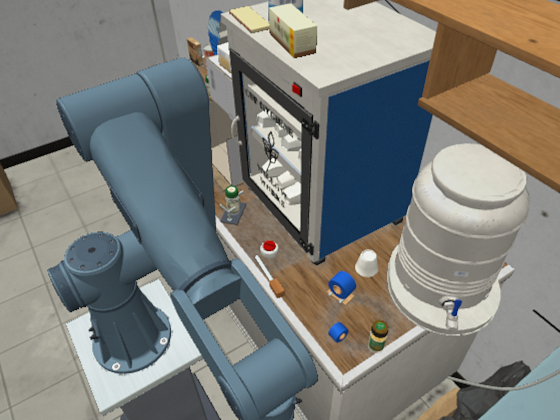

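View pics/top0.png

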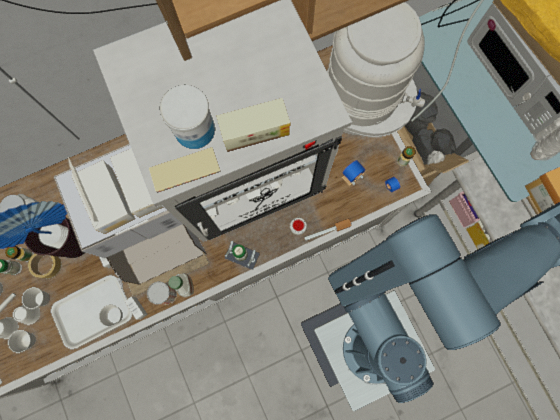

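The scene picture shows the stand with the green-capped jar at (232,200), the timer at (268,247), the spindle at (257,258)-(278,288), the large roll on its rest at (342,285), a small roll at (338,332), the cup at (367,262) and the bottle at (378,335). In the top view these are: stand and jar (240,253), spindle tip (306,240), grip (344,225), large roll (353,172), small roll (393,184), and jars near (160-180,290). The roll candidates are (342,285) and (338,332) in the scene view. The larger one, on the rest, fits the description.

Next I'll check it in a close crop and measure.

```bash
python3 - <<'E'
from h import *
c=load('top'); f=c['frame']
a=cv2.resize(f[140:310,140:430],None,fx=2.75,fy=2.75,interpolation=cv2.INTER_CUBIC); cv2.imwrite('pics/crop1.png',a)
for n in('top','scene'):
    c=load(n);P=cloud(c);hsv=cv2.cvtColor(c['frame'],cv2.COLOR_BGR2HSV)
    ws=(P[...,0]>0.25)&(P[...,0]<1.1)&(P[...,2]>-.02)&(P[...,2]<.25)&(np.abs(P[...,1])<.9)
    for nm,lo,hi in(('blue',(105,150,60),(125,255,255)),('green',(40,60,20),(90,255,200)),('red',(0,170,100),(6,255,255)),('orange',(7,140,120),(18,255,255)),('white',(0,0,190),(180,25,255))):
        m=(cv2.inRange(hsv,lo,hi)>0)&ws
        k,l,s,ce=cv2.connectedComponentsWithStats(m.astype(np.uint8))
        for i in range(1,k):
            if s[i,4]>12:
                q=P[l==i]; print(n,nm,ce[i].round(),s[i,4],np.nanmedian(q,0).round(3),np.nanpercentile(q,3,0).round(3),np.nanpercentile(q,97,0).round(3))
    # height map rectified
    g=np.zeros((500,320,3),np.uint8)
import itertools
E
```

```text
top blue [418.  95.] 14 [ 0.713 -0.508  0.179] [ 0.709 -0.512  0.165] [ 0.716 -0.502  0.213]
top blue [353. 170.] 243 [ 0.592 -0.207  0.075] [ 0.569 -0.241  0.048] [ 0.615 -0.182  0.085]
top blue [393. 184.] 119 [ 0.49  -0.327  0.044] [ 0.471 -0.343  0.023] [ 0.512 -0.312  0.051]
top blue [ 59. 221.] 22 [0.799 0.751 0.245] [0.797 0.733 0.23 ] [0.802 0.763 0.249]
top blue [ 43. 232.] 13 [0.794 0.813 0.222] [0.791 0.807 0.199] [0.797 0.817 0.249]
top blue [ 21. 242.] 15 [0.788 0.879 0.243] [0.785 0.869 0.23 ] [0.79  0.888 0.247]
top green [409. 151.] 33 [ 0.563 -0.412  0.104] [ 0.553 -0.423  0.099] [ 0.573 -0.401  0.111]
top green [239. 251.] 94 [0.494 0.281 0.112] [0.475 0.261 0.078] [0.522 0.301 0.119]
top green [179. 283.] 33 [0.465 0.486 0.2  ] [0.457 0.48  0.185] [0.484 0.509 0.211]
top red [298. 225.] 79 [0.501 0.053 0.036] [0.484 0.036 0.029] [0.517 0.069 0.045]
top orange [551. 176.] 148 [ 0.269 -0.805  0.126] [ 0.252 -0.841  0.1  ] [ 0.283 -0.79   0.133]
top orange [343. 224.] 106 [ 0.437 -0.095  0.028] [ 0.424 -0.119  0.021] [ 0.449 -0.071  0.034]
top white [275. 185.] 42 [0.
[... 2824 characters left out ...]
0.004] [ 0.745 -0.164  0.066]
scene white [264. 268.] 90 [ 0.444 -0.01   0.019] [ 0.435 -0.061  0.013] [0.45  0.042 0.025]
scene white [413. 275.] 66 [ 0.712 -0.369  0.168] [ 0.706 -0.428  0.164] [ 0.729 -0.295  0.172]
scene white [415. 272.] 61 [ 0.711 -0.372  0.185] [ 0.706 -0.428  0.182] [ 0.723 -0.309  0.189]
scene white [482. 307.] 1040 [ 0.825 -0.524  0.102] [ 0.745 -0.553 -0.001] [ 1.081 -0.441  0.107]
scene white [449. 298.] 24 [ 0.75  -0.47   0.154] [ 0.738 -0.48   0.148] [ 0.759 -0.459  0.158]
scene white [448. 303.] 16 [ 0.739 -0.477  0.147] [ 0.732 -0.484  0.143] [ 0.744 -0.473  0.152]
scene white [451. 323.] 43 [ 0.699 -0.526  0.145] [ 0.691 -0.534  0.14 ] [ 0.706 -0.513  0.151]
```

View pics/crop1.png

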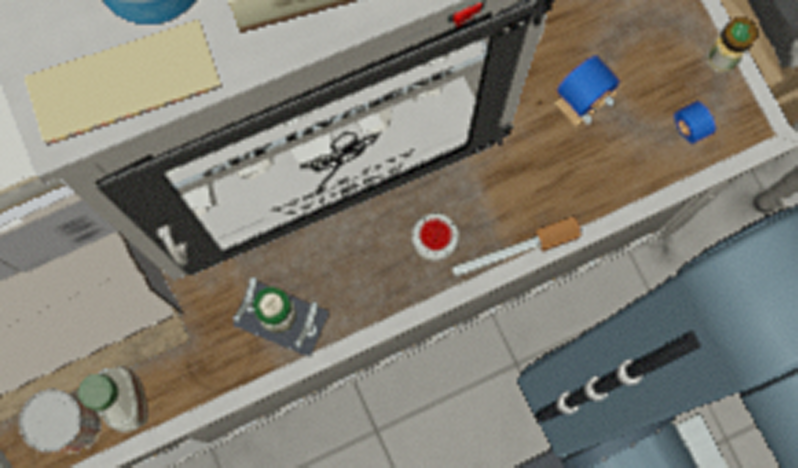

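The crop shows the wanted roll at (588,85), clearly larger than the small one at (694,122). The stand and jar are at (280,312), the spindle runs from (455,270) to (575,235), and the tin and bottle are at left. Next I'll fit the poses.

```bash
cat > fit.py <<'E'
from h import *
from scipy.optimize import least_squares
def pts(n,lo=None,hi=None,box=None):
    c=load(n);P=cloud(c);m=np.isfinite(P[...,0])
    if lo is not None: m&=cv2.inRange(cv2.cvtColor(c['frame'],cv2.COLOR_BGR2HSV),lo,hi)>0
    P=P[m]; 
    if box: 
        b=np.array(box); P=P[((P>b[0])&(P<b[1])).all(1)]
    return P
def rollfit(P):
    best=None
    for y0 in np.arange(0,np.pi,.3):
        def f(p):
            n=np.array([-np.sin(p[0]),np.cos(p[0])]); d=P[:,:2]@n-p[1]
            return np.hypot(d,P[:,2]-.046)-.036
        n=np.array([-np.sin(y0),np.cos(y0)])
        r=least_squares(f,[y0,P[:,:2].mean(0)@n],loss='soft_l1',f_scale=.002)
        if best is None or r.cost<best.cost:best=r
    y,o=best.x; a=np.array([np.cos(y),np.sin(y)]);n=np.array([-a[1],a[0]]); t=P[:,:2]@a
    lo,hi=np.percentile(t,[2,98]); return y,(lo+hi)/2*a+o*n,hi-lo,best.cost/len(P),lo,hi
E
python3 - <<'E'
from fit import *
A=[]
for n in('top','scene'):
    P=pts(n,(105,150,60),(125,255,255),((.53,-.28,.015),(.66,-.15,.095))); A.append(P); print(n,len(P),rollfit(P))
print('both',rollfit(np.vstack(A)))
for n in('top','scene'):
    P=pts(n,None,None,((.40,.18,.004),(.58,.38,.014)))
    r=cv2.minAreaRect((P[:,:2]*1000).astype(np.float32)); print(n,'plate',len(P),r)
    P=pts(n,None,None,((.40,.18,.03),(.58,.38,.085))); d=np.hypot(P[:,0]-.494,P[:,1]-.281); Q=P[d>.03]
    print('fork pts',Q[np.argsort(Q[:,1])][::max(1,len(Q)//25)].round(3).tolist())
    P=pts(n,None,None,((.40,.18,.105),(.58,.38,.125))); print('cap',P.min(0),P.max(0),np.median(P,0))
    P=pts(n,(7,140,120),(18,255,255),((.40,-.14,.022),(.47,-.05,.036))); r=cv2.minAreaRect((P[:,:2]*1000).astype(np.float32)); print('grip',r,np.median(P,0))
    P=pts(n,None,None,((.42,-.06,.012),(.47,.07,.026))); v=cv2.fitLine(P[:,:2].astype(np.float32),cv2.DIST_HUBER,0,.01,.01).ravel(); print('rod',v,P[:,1].max())
    P=pts(n,None,None,((.5,0.1,.02),(.8,.25,.05))); print('cab x',np.percentile(P[:,0],[1,10,50]))
    P=pts(n,None,None,((.3,-.5,-.01),(.5,.6,.006))); 
    for y in(-.3,-.1,.1,.2,.4): 
        q=P[abs(P[:,1]-y)<.02]; print('edge',y,np.percentile(q[:,0],[1,3]) if len(q) else None)
    P=pts(n,None,None,((.5,-.8,.0),(.9,-.25,.3))); 
E
```

```text
top 243 (np.float64(3.3887917485530377), array([ 0.59375009, -0.21903344]), np.float64(0.04514646987713944), np.float64(2.9010376260023117e-06), np.float64(-0.5446791483351747), np.float64(-0.4995326784580353))
scene 437 (np.float64(0.2567914636477906), array([ 0.59253612, -0.215751  ]), np.float64(0.04643860490810986), np.float64(5.507114923300065e-06), np.float64(0.49509134543562855), np.float64(0.5415299503437384))
both (np.float64(3.3905950376115674), array([ 0.59284517, -0.21681889]), np.float64(0.046040128086382026), np.float64(4.777589731067574e-06), np.float64(-0.5441489001134271), np.float64(-0.49810877202704507))
top plate 443 ((494.6446533203125, 280.40362548828125), (198.33226013183594, 171.14561462402344), 89.7719497680664)
fork pts [[0.577, 0.181, 0.074], [0.579, 0.189, 0.066], [0.577, 0.197, 0.074], [0.579, 0.205, 0.062], [0.579, 0.215, 0.084], [0.579, 0.224, 0.068], [0.579, 0.23, 0.081], [0.477, 0.235, 0.074], [0.472, 0.238, 0.064], [0.476, 0.239, 0.069], [0.579, 0.243, 0.071], [0.58, 0.246, 0.075], [0.465, 0.25, 0.049], [0.466, 0.253, 0.05], [0.58, 0.257, 0.081], [0.
[... 1504 characters left out ...]
0.07], [0.445, 0.269, 0.075], [0.442, 0.277, 0.076], [0.579, 0.29, 0.075], [0.543, 0.293, 0.072], [0.541, 0.295, 0.076], [0.53, 0.301, 0.058], [0.58, 0.307, 0.063]]
cap [0.47381356 0.1806007  0.10526609] [0.57973037 0.34082747 0.11987162] [0.49871934 0.2797982  0.11249632]
grip ((435.9432373046875, -95.94361114501953), (53.66258239746094, 28.325727462768555), 83.71897888183594) [ 0.4364647  -0.09877507  0.02665818]
rod [ 0.10158434  0.9948269   0.44416595 -0.00603528] 0.04872898839586348
cab x [0.58603142 0.58791635 0.63318161]
edge -0.3 [0.40974794 0.41045311]
edge -0.1 [0.40921146 0.40974521]
edge 0.1 [0.40962265 0.41035397]
edge 0.2 [0.4086237  0.40962063]
edge 0.4 [0.46843632 0.4702508 ]
```

```bash
cat > plan.py <<'E'
import sys
from h import *
from scipy.spatial.transform import Rotation as Ro, Slerp
def rot(psi,tilt=0):   # tool x along yaw psi (horizontal part), fingers close across it; wrist leans back by tilt
    z=np.array([np.sin(tilt)*np.cos(psi),np.sin(tilt)*np.sin(psi),-np.cos(tilt)])
    y=np.array([np.sin(psi),-np.cos(psi),0]); return Ro.from_matrix(np.stack([np.cross(y,z),y,z],1))
def cur():
    o=ctrl.get_obs(); return o['eef_pos'],Ro.from_quat(np.roll(o['eef_rot'],-1))
def plan(wps,p=None,R=None,d=(0,2)):
    """wps: (pos,psi,tilt,nrows,grip) ; prints rows"""
    if p is None: p,R=cur()
    k=0;out=[]
    for pos,psi,tilt,n,g in wps:
        pos=np.array(pos);p0,R0,R1=p,R,rot(psi,tilt); rv=(R0.inv()*R1).as_rotvec()
        for i in range(1,n+1):
            pt=p0+(pos-p0)*i/n; Rt=R0*Ro.from_rotvec(rv*i/n)
            t=np.round(R.inv().apply(pt-p)*1000,d[0]); r=np.round((R.inv()*Rt).as_rotvec(),d[1])
            if np.linalg.norm(t)>50 or np.linalg.norm(r)>.149: print('!fast',np.linalg.norm(t),np.linalg.norm(r))
            p=p+R.apply(t/1000);R=R*Ro.from_rotvec(r); out.append([float(x)+0 for x in t]+[float(x)+0 for x in r]+[g])
    for i in range(0,len(out),10): print(str(out[i:i+10]).replace('.0,',',').replace(' ',''))
    print('end',p.round(4),len(out))
E
python3 - <<'E'
from fit import *; from plan import *
for n in('top','scene'):
    P=pts(n,None,None,((.53,-.1,.02),(.62,.4,.6))); 
    for y in(.0,.1,.2,.28,.35):
        q=P[abs(P[:,1]-y)<.03]; print('cab',y,np.percentile(q[:,0],[1,5,30]).round(3) if len(q)>5 else None)
    P=pts(n,None,None,((.42,.21,.04),(.56,.35,.084)));m=(np.hypot(P[:,0]-.4945,P[:,1]-.2805)>.029);P=P[m]
    def f(p):
        c,s=np.cos(p[2]),np.sin(p[2]);dx=P[:,0]-p[0];dy=P[:,1]-p[1];X=c*dx+s*dy;Y=-s*dx+c*dy
        xe=np.abs(X)-.042; ye=P[:,2]-np.maximum(.0563+np.abs(Y)*1.0-0,.0)   # arms 45deg
        return np.r_[np.clip(xe,-.03,.03),np.clip(ye/1.414,-.03,.03)]
    r=least_squares(f,[.494,.281,.66],loss='soft_l1',f_scale=.004);print(n,len(P),r.x,r.cost/len(P))
T=.26;psi=.66;g=np.array([.494,.281,.092]);R=rot(psi,T);tcp=g+R.as_matrix()[:,2]*.019
print('tcp',tcp)
a=tcp+[0,0,.12]
plan([((.36,-.30,.30),0.0,0,10,85),((.36,.05,.30),.40,.1,9,85),(tuple(a),psi,T,11,85)])
E
```

```text
cab 0.0 [0.571 0.572 0.574]
cab 0.1 [0.574 0.575 0.576]
cab 0.2 [0.577 0.578 0.579]
cab 0.28 [0.534 0.58  0.581]
cab 0.35 [0.555 0.578 0.582]
top 77 [0.49280315 0.2800407  0.73442575] 1.012366221972747e-05
cab 0.0 [0.57  0.572 0.573]
cab 0.1 [0.574 0.575 0.576]
cab 0.2 [0.576 0.577 0.579]
cab 0.28 [0.533 0.578 0.581]
cab 0.35 [0.554 0.564 0.582]
scene 61 [0.49373893 0.27988187 0.67844882] 1.4410361057470498e-05
tcp [0.49785874 0.28399479 0.07363859]
[[28,-20,-7,0,0,0.02,85],[27,-20,-7,0,0,0.03,85],[27,-21,-7,0,0,0.02,85],[26,-22,-7,0,0,0.03,85],[26,-22,-7,0,0,0.02,85],[25,-23,-6,0,0,0.02,85],[25,-24,-7,0,0,0.03,85],[24,-24,-7,0,0,0.02,85],[24,-24,-7,0,0,0.03,85],[22,-26,-7,0,0,0.02,85]]
[[0,-39,0,0,0.01,-0.04,85],[2,-39,0,0,0.01,-0.05,85],[3,-38,0,0.01,0.01,-0.04,85],[5,-39,1,0,0.01,-0.05,85],[7,-38,0,0,0.01,-0.04,85],[9,-38,1,0,0.02,-0.05,85],[10,-37,1,0,0.01,-0.04,85],[12,-37,1,0.01,0.01,-0.04,85],[14,-37,1,0,0.01,-0.05,85],[19,-15,12,0,0.01,-0.02,85]]
[[19,-14,12,0.01,0.02,-0.03,85],[19,-14,12,0,0.01,-0.02,85],[19,-13,12,0.01,0.02,-0.02,85],[19,-12,14,0,0.01,-0.03,85],[20,-13,13,0,0.02,-0.02,85],[19,-11,13,0.01,0.01,-0.02,85],[20,-12,14,0,0.01,-0.03,85],[19,-10,15,0.01,0.02,-0.02,85],[20,-10,14,0,0.01,-0.02,85],[20,-10,15,0,0.02,-0.03,85]]
end [0.4981 0.2843 0.1939] 30
```

Request:
jog_arm([
  [[28,-20,-7,0,0,0.02,85],[27,-20,-7,0,0,0.03,85],[27,-21,-7,0,0,0.02,85],[26,-22,-7,0,0,0.03,85],[26,-22,-7,0,0,0.02,85],[25,-23,-6,0,0,0.02,85],[25,-24,-7,0,0,0.03,85],[24,-24,-7,0,0,0.02,85],[24,-24,-7,0,0,0.03,85],[22,-26,-7,0,0,0.02,85]],
])

```text
time_s: 1.1
eef_pos: [0.3602, -0.2988, 0.3003]
eef_rot: [-0.0, 1.0, -0.0, -0.0]
wrist_force: [-0.1, -0.5, -0.2]
opening: 0.999
grasp_force: 0.0
```

Request:
jog_arm([
  [[0,-39,0,0,0.01,-0.04,85],[2,-39,0,0,0.01,-0.05,85],[3,-38,0,0.01,0.01,-0.04,85],[5,-39,1,0,0.01,-0.05,85],[7,-38,0,0,0.01,-0.04,85],[9,-38,1,0,0.02,-0.05,85],[10,-37,1,0,0.01,-0.04,85],[12,-37,1,0.01,0.01,-0.04,85],[14,-37,1,0,0.01,-0.05,85],[19,-15,12,0,0.01,-0.02,85]],
])

```text
time_s: 2.1
eef_pos: [0.3727, 0.0739, 0.2912]
eef_rot: [-0.01, 0.976, 0.211, 0.056]
wrist_force: [1.0, -0.2, 1.2]
opening: 0.994
grasp_force: 0.0
```

Request:
jog_arm([
  [[19,-14,12,0.01,0.02,-0.03,85],[19,-14,12,0,0.01,-0.02,85],[19,-13,12,0.01,0.02,-0.02,85],[19,-12,14,0,0.01,-0.03,85],[20,-13,13,0,0.02,-0.02,85],[19,-11,13,0.01,0.01,-0.02,85],[20,-12,14,0,0.01,-0.03,85],[19,-10,15,0.01,0.02,-0.02,85],[20,-10,14,0,0.01,-0.02,85],[20,-10,15,0,0.02,-0.03,85]],
])

```text
time_s: 3.1
eef_pos: [0.4984, 0.2846, 0.1926]
eef_rot: [-0.039, 0.937, 0.324, 0.124]
wrist_force: [-0.1, 0.0, -0.1]
opening: 0.992
grasp_force: 0.0
```

```bash
python3 - <<'E'
from fit import *; from plan import *
c=grab('wrist','w1.png'); print(c['xyz'],cur()[0],c['fx'])
P=pts('wrist',None,None,((.42,.21,.02),(.56,.36,.13)))
for z in(.03,.05,.07,.09,.105,.118):
    q=P[abs(P[:,2]-z)<.008]; print(z,len(q),np.percentile(q,[1,50,99],0).round(3).tolist() if len(q) else 0)
T=.26;psi=.66;g=np.array([.494,.281,.092]);R=rot(psi,T);tcp=g+R.as_matrix()[:,2]*.019
plan([(tuple(tcp+[0,0,.012]),psi,T,6,85),(tuple(tcp),psi,T,4,85)])
E
```

```text
[0.53123332 0.31172788 0.35310425] [0.49854806 0.28642704 0.19096697] 349.3328846365085
0.03 38 [[0.463, 0.252, 0.023], [0.516, 0.293, 0.031], [0.52, 0.307, 0.037]]
0.05 254 [[0.459, 0.25, 0.043], [0.506, 0.289, 0.055], [0.529, 0.315, 0.058]]
0.07 1000 [[0.444, 0.234, 0.062], [0.507, 0.292, 0.071], [0.544, 0.33, 0.078]]
0.09 71 [[0.498, 0.274, 0.082], [0.514, 0.297, 0.086], [0.52, 0.306, 0.098]]
0.105 169 [[0.485, 0.266, 0.098], [0.513, 0.297, 0.108], [0.52, 0.306, 0.113]]
0.118 3277 [[0.476, 0.262, 0.112], [0.497, 0.283, 0.115], [0.518, 0.304, 0.117]]
[[-5,0,17,0,0,0,85],[-5,0,17,0,0,0,85],[-5,0,17,0,0,0,85],[-5,1,16,0,0,0.01,85],[-4,0,17,0,0,0,85],[-5,0,17,0,0,0,85],[-1,0,3,0,0,0,85],[-1,0,3,0,0,0,85],[-1,0,3,0,0,0,85],[0,0,3,0,0,0,85]]
end [0.4982 0.2842 0.0735] 10
```

View pics/w1.png

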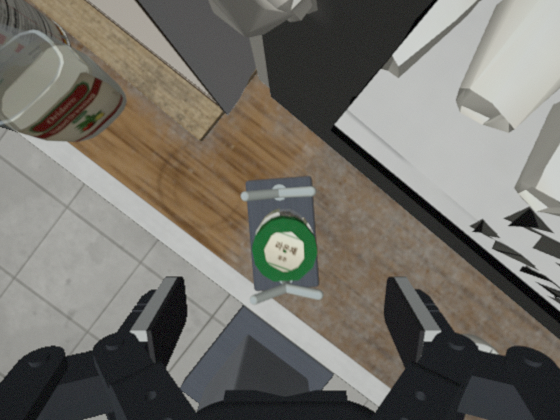

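The wrist picture shows the cap centred at (284,247), between the forks at (278,192) and (287,292). The bottle and tin are at upper left and clear of the gripper. I'll go down, then close.

Request:
jog_arm([
  [[-4,0,17,0,0,0,85],[-5,0,17,0,0,0,85],[-4,0,17,0,0,0,85],[-5,0,17,0,0,0,85],[-4,0,17,0,0,0,85],[-4,0,14,0,0,0,85],[-2,0,8,0,0,0,85],[-1,0,5,0,0,0,85],[0,0,2,0,0,0,85],[0,0,0,0,0,0,85]],
])

```text
time_s: 4.15
eef_pos: [0.5001, 0.2841, 0.0761]
eef_rot: [-0.039, 0.937, 0.323, 0.125]
wrist_force: [-0.1, 0.1, -1.1]
opening: 0.994
grasp_force: 0.0
```

Request:
jog_arm([
  [[0,0,0,0,0,0,44],[0,0,0,0,0,0,40],[0,0,0,0,0,0,40],[0,0,0,0,0,0,40],[0,0,0,0,0,0,40],[0,0,0,0,0,0,40],[0,0,0,0,0,0,40],[0,0,0,0,0,0,40],[-1,0,3,0,0,0,40],[0,0,0,0,0,0,40]],
])

```text
time_s: 5.15
eef_pos: [0.5019, 0.2853, 0.0766]
eef_rot: [-0.04, 0.937, 0.324, 0.127]
wrist_force: [-9.4, -1.2, 27.1]
opening: 0.509
grasp_force: 63.6
```

Request:
jog_arm([
  [[1,0,-4,0,0,0,40],[2,0,-8,0,0,0,40],[3,0,-12,0,0,0,40],[4,0,-15,0,0,0,40],[4,0,-15,0,0,0,40],[4,0,-15,0,0,0,40],[4,0,-15,0,0,0,40],[4,0,-14,0,0,0,40],[2,0,-8,0,0,0,40],[1,0,-4,0,0,0,40]],
])

```text
time_s: 6.15
eef_pos: [0.4992, 0.2843, 0.1876]
eef_rot: [-0.039, 0.937, 0.323, 0.125]
wrist_force: [-0.7, 0.4, -1.1]
opening: 0.517
grasp_force: 61.1
```

```bash
python3 - <<'E'
from plan import *
o=ctrl.get_obs();print(o['eef_pos'],o['opening'],o['grasp_force'],o['wrist_force'])
# jar tcp offset: at grasp tcp z .0766 when jar on base(8mm)
p=o['eef_pos'];off=np.array([.5019-.4965,.2853-.283,0])
t=np.array([.45,.14,0])+off
plan([((t[0],t[1],p[2]),.66,.26,8,40),((t[0],t[1],.10),.66,.26,6,40),((t[0],t[1],.072),.66,.26,6,40)])
E
```

```text
[0.4991691  0.28427794 0.18757386] 0.5167934463175659 61.07911365106702 [-0.72694413  0.39118655 -1.10763571]
[[-15,11,-4,0,0,0,40],[-14,10,-4,0,0,0,40],[-15,11,-4,0,0,0,40],[-15,10,-4,0,0,0,40],[-15,11,-3,0,0,0,40],[-14,11,-4,0,0,0,40],[-15,10,-4,0.01,0,0,40],[-15,11,-4,0,0,0.01,40],[-4,0,14,0,0,0,40],[-4,0,14,0,0,0,40]]
[[-3,0,14,0,0,0,40],[-4,0,14,0,0,0,40],[-4,0,14,0,0,0,40],[-4,0,14,0,0,0,40],[-1,0,5,0,0,0,40],[-1,0,4,0,0,0,40],[-1,0,5,0,0,0,40],[-2,0,4,0,0,0,40],[-1,0,5,0,0,0,40],[-1,0,4,0,0,0,40]]
end [0.455  0.1425 0.0724] 20
```

Request:
jog_arm([
  [[-15,11,-4,0,0,0,40],[-14,10,-4,0,0,0,40],[-15,11,-4,0,0,0,40],[-15,10,-4,0,0,0,40],[-15,11,-3,0,0,0,40],[-14,11,-4,0,0,0,40],[-15,10,-4,0,0,0,40],[-15,11,-4,0,0,0,40],[-4,0,14,0,0,0,40],[-4,0,14,0,0,0,40]],
])

```text
time_s: 7.15
eef_pos: [0.4548, 0.141, 0.157]
eef_rot: [-0.039, 0.937, 0.323, 0.125]
wrist_force: [-0.3, -0.3, -1.3]
opening: 0.512
grasp_force: 61.2
```

Request:
jog_arm([
  [[-3,0,14,0,0,0,40],[-4,0,14,0,0,0,40],[-4,0,14,0,0,0,40],[-4,0,14,0,0,0,40],[-1,0,5,0,0,0,40],[-1,0,4,0,0,0,40],[-1,0,5,0,0,0,40],[-2,0,4,0,0,0,40],[-1,0,5,0,0,0,40],[0,0,0,0,0,0,40]],
])

```text
time_s: 8.15
eef_pos: [0.4549, 0.1413, 0.075]
eef_rot: [-0.039, 0.937, 0.323, 0.124]
wrist_force: [-1.1, 0.5, -0.8]
opening: 0.511
grasp_force: 61.2
```

Request:
jog_arm([
  [[0,0,1,0,0,0,40],[0,0,1,0,0,0,40],[-1,0,1,0,0,0,40],[0,0,1,0,0,0,40],[0,0,1,0,0,0,40],[0,0,0,0,0,0,40],[0,0,0,0,0,0,40],[0,0,0,0,0,0,40],[0,0,0,0,0,0,40],[0,0,0,0,0,0,40]],
])

```text
time_s: 9.15
eef_pos: [0.4556, 0.1415, 0.0705]
eef_rot: [-0.039, 0.937, 0.323, 0.124]
wrist_force: [0.3, -0.1, -1.4]
opening: 0.512
grasp_force: 61.2
```

Request:
jog_arm([
  [[0,0,1,0,0,0,40],[-1,0,1,0,0,0,40],[0,0,1,0,0,0,40],[0,0,0,0,0,0,40],[0,0,0,0,0,0,40],[0,0,0,0,0,0,40],[0,0,0,0,0,0,40],[0,0,0,0,0,0,40],[0,0,0,0,0,0,40],[0,0,0,0,0,0,40]],
])

```text
time_s: 10.15
eef_pos: [0.4561, 0.1417, 0.0687]
eef_rot: [-0.039, 0.937, 0.324, 0.125]
wrist_force: [-5.6, -0.5, 15.5]
opening: 0.517
grasp_force: 63.1
```

Request:
jog_arm([
  [[0,0,-1,0,0,0,50],[0,0,0,0,0,0,75],[0,0,0,0,0,0,75],[0,0,0,0,0,0,75],[0,0,0,0,0,0,75],[3,0,-10,0,0,0,75],[4,0,-15,0,0,0,75],[6,0,-24,0,0,0,75],[6,0,-24,0,0,0,75],[6,0,-24,0,0,0,75]],
])

```text
time_s: 11.15
eef_pos: [0.4539, 0.1412, 0.1701]
eef_rot: [-0.039, 0.937, 0.323, 0.125]
wrist_force: [-0.4, -0.0, 0.1]
opening: 0.874
grasp_force: 0.0
```

```bash
cat > standfit.py <<'E'
from fit import *
def standfit(ns,x0=(.494,.281,.68)):
    P=np.vstack([pts(n,None,None,((.42,.21,.04),(.56,.35,.084))) for n in ns]); P=P[np.hypot(P[:,0]-x0[0],P[:,1]-x0[1])<.065]
    def f(p,raw=False):
        c,s=np.cos(p[2]),np.sin(p[2]);dx=P[:,0]-p[0];dy=P[:,1]-p[1];X=c*dx+s*dy;Y=-s*dx+c*dy
        xe=np.abs(X)-.042; ye=(P[:,2]-(p[3]+np.abs(Y)))/1.414
        return np.r_[np.clip(xe,-.02,.02),np.clip(ye,-.02,.02)]
    r=least_squares(f,[*x0,.056],loss='soft_l1',f_scale=.003);return r.x,len(P),r.cost/len(P)
E
python3 - <<'E'
from standfit import *; from plan import *
for n in('top','scene','wrist'): grab(n,n+'1.png')
for ns in(['top'],['scene'],['wrist'],['top','scene']): 
    try: print(ns,standfit(ns))
    except Exception as e: print(ns,e)
c=load('scene');print(ctrl.get_obs()['eef_pos'])
for n in('top','scene'):
    P=pts(n,(40,60,20),(90,255,200),((.40,.06,.05),(.58,.38,.13)));print('jarcap',len(P),np.percentile(P,[3,50,97],0).round(3).tolist())
    P=pts(n,(7,140,120),(18,255,255),((.40,-.14,.022),(.47,-.05,.036))); print('grip',cv2.minAreaRect((P[:,:2]*1000).astype(np.float32)))
plan([((.45,.05,.22),1.1,.1,7,75),((.4375,-.0955,.12),1.463,0,8,75)])
E
```

```text
['top'] (array([0.49206079, 0.28087202, 0.74218967, 0.0511637 ]), 77, np.float64(5.147660174018785e-06))
['scene'] (array([0.49178545, 0.28145491, 0.74523368, 0.04900539]), 57, np.float64(7.577525969830947e-06))
['wrist'] (array([0.49231851, 0.28084533, 0.73686827, 0.05286544]), 1976, np.float64(3.3453310331192383e-06))
['top', 'scene'] (array([0.49191704, 0.28113467, 0.74055146, 0.05019799]), 134, np.float64(6.354360412758926e-06))
[0.45548667 0.14112724 0.17087973]
jarcap 21 [[0.451, 0.142, 0.097], [0.464, 0.152, 0.103], [0.472, 0.16, 0.108]]
grip ((436.3052978515625, -96.01689910888672), (55.421058654785156, 26.79114532470703), 84.9860610961914)
jarcap 123 [[0.43, 0.117, 0.084], [0.446, 0.129, 0.103], [0.471, 0.158, 0.108]]
grip ((435.6463317871094, -97.82769775390625), (55.84912872314453, 28.923925399780273), 86.90276336669922)
[[-7,10,-9,0.01,-0.02,-0.06,75],[-7,9,-9,0.02,-0.03,-0.06,75],[-8,9,-9,0.01,-0.02,-0.06,75],[-9,8,-8,0.01,-0.02,-0.06,75],[-9,8,-9,0.01,-0.02,-0.07,75],[-10,6,-9,0.02,-0.03,-0.06,75],[-11,6,-8,0.01,-0.02,-0.06,75],[-18,7,11,0,-0.01,-0.05,75],[-18,6,11,0,-0.01,-0.04,75],[-19,5,11,0.01,-0.02,-0.05,75]]
[[-18,4,11,0,-0.01,-0.04,75],[-19,4,12,0,-0.01,-0.05,75],[-18,3,12,0,-0.01,-0.04,75],[-19,2,12,0.01,-0.02,-0.05,75],[-18,1,12,0,-0.01,-0.04,75]]
end [ 0.4375 -0.0955  0.1199] 15
```

View pics/scene1.png

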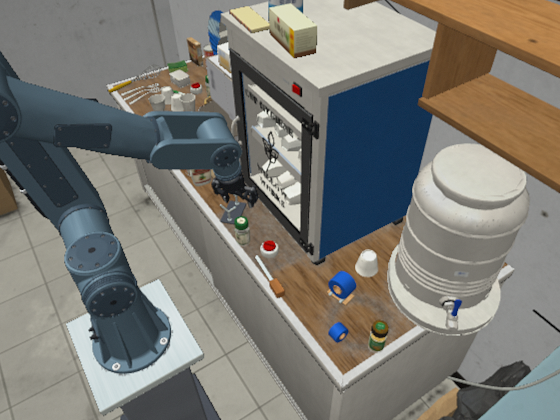

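The scene picture shows the jar upright on the worktop at (243,228), with the stand empty at (232,210) and everything else unmoved. I'll go on to the spindle.

Request:
jog_arm([
  [[-7,10,-9,0.01,-0.02,-0.06,75],[-7,9,-9,0.02,-0.03,-0.06,75],[-8,9,-9,0.01,-0.02,-0.06,75],[-9,8,-8,0.01,-0.02,-0.06,75],[-9,8,-9,0.01,-0.02,-0.07,75],[-10,6,-9,0.02,-0.03,-0.06,75],[-11,6,-8,0.01,-0.02,-0.06,75],[-18,7,11,0,-0.01,-0.05,75],[-18,6,11,0,-0.01,-0.04,75],[-19,5,11,0.01,-0.02,-0.05,75]],
])

```text
time_s: 12.3
eef_pos: [0.4428, -0.0052, 0.1783]
eef_rot: [-0.019, 0.812, 0.583, 0.022]
wrist_force: [0.7, 0.1, 0.1]
opening: 0.88
grasp_force: 0.0
```

Request:
jog_arm([
  [[-18,4,11,0,-0.01,-0.04,70],[-19,4,12,0,-0.01,-0.05,70],[-18,3,12,0,-0.01,-0.04,70],[-19,2,12,0.01,-0.02,-0.05,70],[-18,1,12,0,-0.01,-0.04,70],[0,0,0,0,0,0,70],[0,0,0,0,0,0,70],[0,0,0,0,0,0,70],[0,0,0,0,0,0,70],[0,0,0,0,0,0,70]],
])

```text
time_s: 13.3
eef_pos: [0.4361, -0.0951, 0.1179]
eef_rot: [-0.002, 0.744, 0.668, -0.002]
wrist_force: [-0.1, -0.4, -0.3]
opening: 0.82
grasp_force: 0.0
```

```bash
python3 - <<'E'
from fit import *; from plan import *
c=grab('wrist','w2.png');print(cur()[0],rot(1.465).as_matrix().round(3)[:,0],(cur()[1].inv()*rot(1.465)).as_rotvec())
P=pts('wrist',(7,120,90),(20,255,255),((.40,-.15,.02),(.47,-.04,.036))); print('grip',len(P),cv2.minAreaRect((P[:,:2]*1000).astype(np.float32)),np.median(P,0))
P=pts('wrist',None,None,((.42,-.06,.012),(.47,.07,.026))); v=cv2.fitLine(P[:,:2].astype(np.float32),cv2.DIST_HUBER,0,.01,.01).ravel(); print('rod',v,P[:,1].max(),np.arctan2(v[1],v[0]))
for n in('top','scene'):
    grab(n)
    P=pts(n,(40,60,20),(90,255,200),((.40,.06,.05),(.5,.2,.13)));print('jarcap',len(P),np.percentile(P,[3,50,97],0).round(3).tolist())
plan([((.4368,-.0902,.001),1.465,0,10,70)])
E
```

```text
[ 0.43609711 -0.09514858  0.11784789] [0.106 0.994 0.   ] [-0.00577233  0.00115647 -0.00190393]
grip 2869 ((437.0619201660156, -95.42161560058594), (55.7492790222168, 27.723142623901367), 84.55941009521484) [ 0.4373049  -0.09301041  0.02910082]
rod [ 0.09675051  0.99530864  0.44538808 -0.00716347] 0.03960742669685338 1.4738942
jarcap 82 [[0.43, 0.119, 0.096], [0.451, 0.14, 0.104], [0.471, 0.159, 0.111]]
jarcap 124 [[0.431, 0.118, 0.083], [0.446, 0.128, 0.102], [0.471, 0.16, 0.108]]
[[1,0,12,0,0,0,70],[0,0,11,0,0,0,70],[1,0,12,0,0,0,70],[0,0,12,0,0,0,70],[1,0,11,0,0,0,70],[0,1,12,0,0,0,70],[1,0,12,0,0,0,70],[0,0,11,0,0,0,70],[1,0,12,-0.01,0,0,70],[0,0,12,0,0,0,70]]
end [ 0.4369 -0.0905  0.0007] 10
```

Request:
jog_arm([
  [[1,0,12,-0.01,0,0,70],[0,0,12,0,0,0,70],[1,0,12,0,0,0,70],[0,0,12,0,0,0,70],[1,0,12,0,0,0,70],[0,1,12,0,0,0,70],[1,0,12,0,0,0,70],[0,0,12,0,0,0,70],[1,0,12,0,0,0,70],[0,0,8,0,0,0,70]],
])

```text
time_s: 14.45
eef_pos: [0.4372, -0.0904, 0.0002]
eef_rot: [0.001, 0.744, 0.668, 0.001]
wrist_force: [0.3, 0.3, 0.5]
opening: 0.821
grasp_force: 0.0
```

Request:
jog_arm([
  [[0,0,0,0,0,0,50],[0,0,0,0,0,0,40],[0,0,0,0,0,0,30],[0,0,0,0,0,0,20],[0,0,0,0,0,0,20],[0,0,0,0,0,0,20],[0,0,0,0,0,0,20],[0,0,0,0,0,0,20],[0,0,0,0,0,0,20],[0,0,0,0,0,0,20]],
])

```text
time_s: 15.45
eef_pos: [0.4384, -0.0911, 0.0022]
eef_rot: [0.002, 0.744, 0.668, 0.001]
wrist_force: [-0.2, -0.2, 7.1]
opening: 0.321
grasp_force: 59.6
```

```bash
python3 - <<'E'
from plan import *; from fit import *
c=np.array([.593,-.217]);a=np.array([np.cos(.25),np.sin(.25)]);t=c-a*(.194-.006);print(t)
plan([((.41,-.11,.15),1.465,0,5,20),((.37,-.21,.17),.85,0,6,20),((.385,-.265,.17),.25,0,5,20),((t[0],t[1],.15),.25,0,4,20)])
E
```

```text
[ 0.41084446 -0.26351194]
[[-4,-5,-30,0,0,0,20],[-5,-5,-29,0,0,0,20],[-4,-5,-30,0,0,0,20],[-5,-5,-29,0,0,0,20],[-4,-5,-30,0,0,0,20],[-17,-5,-3,0,0,0.1,20],[-18,-3,-4,0,0,0.1,20],[-18,-1,-3,0,0,0.11,20],[-18,0,-3,0,0,0.1,20],[-18,3,-4,0,0,0.1,20]]
[[-17,4,-3,0,0,0.1,20],[-6,9,0,0,0,0.12,20],[-5,11,0,0,0,0.12,20],[-4,10,0,0,0,0.12,20],[-3,12,0,0,0,0.12,20],[-1,11,0,0,0,0.12,20],[6,1,5,0,0,0,20],[7,1,5,0,0,0,20],[6,2,5,0,0,0,20],[6,1,5,0,0,0,20]]
end [ 0.4108 -0.2635  0.1504] 20
```

Request:
jog_arm([
  [[0,0,-15,0,0,0,20],[-4,-5,-30,0,0,0,20],[-5,-5,-35,0,0,0,20],[-6,-7,-35,0,0,0,20],[-7,-8,-33,0,0,0,20],[-17,-5,-3,0,0,0.1,20],[-18,-3,-4,0,0,0.1,20],[-18,-1,-3,0,0,0.11,20],[-18,0,-3,0,0,0.1,20],[-18,3,-4,0,0,0.1,20]],
])

```text
time_s: 16.45
eef_pos: [0.3757, -0.1938, 0.1663]
eef_rot: [0.001, 0.89, 0.457, 0.001]
wrist_force: [0.5, 0.5, 0.3]
opening: 0.321
grasp_force: 59.1
```

Request:
jog_arm([
  [[-17,4,-3,0,0,0.1,20],[-6,9,0,0,0,0.12,20],[-5,11,0,0,0,0.12,20],[-4,10,0,0,0,0.12,20],[-3,12,0,0,0,0.12,20],[-1,11,0,0,0,0.12,20],[6,1,5,0,0,0,20],[7,1,5,0,0,0,20],[6,2,5,0,0,0,20],[6,1,5,0,0,0,20]],
])

```text
time_s: 17.45
eef_pos: [0.4108, -0.2626, 0.1488]
eef_rot: [0.001, 0.992, 0.127, 0.001]
wrist_force: [-0.2, 0.2, -1.1]
opening: 0.317
grasp_force: 59.1
```

```bash
python3 - <<'E'
from plan import *; from fit import *
p,R=cur();print(p,R.as_matrix().round(3).tolist(),ctrl.get_obs()['opening'])
A=[]
for n in('top','scene','wrist'):
    grab(n,n+'3.png'); P=pts(n,(105,150,60),(125,255,255),((.53,-.28,.015),(.66,-.15,.095)));A.append(P)
    try: print(n,len(P),rollfit(P))
    except Exception as e: print(e)
    # rod points in tool frame
    c=load(n);Q=cloud(c).reshape(-1,3);Q=Q[np.isfinite(Q[:,0])];L=R.inv().apply(Q-p)
    m=(L[:,0]>.04)&(L[:,0]<.17)&(abs(L[:,1])<.03)&(L[:,2]>-.05)&(L[:,2]<.02);L=L[m]
    if len(L)>10:
        for x in np.arange(.04,.17,.02):
            q=L[(L[:,0]>=x)&(L[:,0]<x+.02)]
            if len(q): print('  rod',round(x+.01,2),len(q),np.median(q,0).round(4),q[:,0].max().round(4),np.percentile(q[:,1],[5,95]).round(4))
E
```

```text
[ 0.41077469 -0.26258571  0.14884944] [[0.968, 0.252, 0.003], [0.252, -0.968, -0.001], [0.003, 0.002, -1.0]] 0.31659667050836987
top 242 (np.float64(0.25392400450872843), array([ 0.59403242, -0.21846001]), np.float64(0.0453391924138547), np.float64(3.4414199981275883e-06), np.float64(0.49743663207936456), np.float64(0.5427758244932193))
  rod 0.05 24 [ 0.0497 -0.0008 -0.0155] 0.0597 [-0.0044  0.0053]
  rod 0.07 20 [ 0.0698 -0.0007 -0.0164] 0.0784 [-0.0052  0.0051]
  rod 0.09 22 [ 0.09   -0.0016 -0.0172] 0.1 [-0.0063  0.0031]
  rod 0.11 19 [ 0.1093 -0.0023 -0.017 ] 0.1186 [-0.0058  0.0071]
  rod 0.13 21 [ 0.1292 -0.0014 -0.0157] 0.1385 [-0.0057  0.0058]
  rod 0.15 2 [ 1.409e-01  1.000e-04 -1.220e-02] 0.1413 [-0.0024  0.0027]
scene 437 (np.float64(0.2517367790589985), array([ 0.59272253, -0.21529158]), np.float64(0.046190810349131306), np.float64(5.5790785769945055e-06), np.float64(0.49731907014935084), np.float64(0.5435098804984821))
  rod 0.05 3 [ 0.0435  0.0051 -0.0137] 0.0566 [0.0027 0.0053]
  rod 0.07 25 [ 0.0709  0.0015 -0.0156] 0.0798 [-0.0049  0.0047]
  rod 0.09 25 [ 0.0899  0.0007 -0.0147] 0.0993 [-0.006   0.0041]
  rod 0.11 26 [ 0.1086 -0.0005 -0.0145] 0.1193 [-0.006   0.0044]
  rod 0.13 31 [ 0.1288  0.0006 -0.0143] 0.1378 [-0.0065  0.0044]
  rod 0.15 3 [ 0.1407 -0.0019 -0.0138] 0.1409 [-0.0044  0.0015]
Initial guess is outside of provided bounds
  rod 0.05 1615 [ 0.0504 -0.     -0.018 ] 0.06 [-0.0053  0.0052]
  rod 0.07 1920 [ 0.0704 -0.     -0.018 ] 0.08 [-0.0054  0.0052]
  rod 0.09 2216 [ 0.0905 -0.0004 -0.018 ] 0.1 [-0.0055  0.005 ]
  rod 0.11 1176 [ 0.1048 -0.     -0.0179] 0.1101 [-0.0055  0.0051]fit.py:17: RuntimeWarning: Mean of empty slice.
  r=least_squares(f,[y0,P[:,:2].mean(0)@n],loss='soft_l1',f_scale=.002)
  ret = um.true_divide(
```

View pics/wrist3.png

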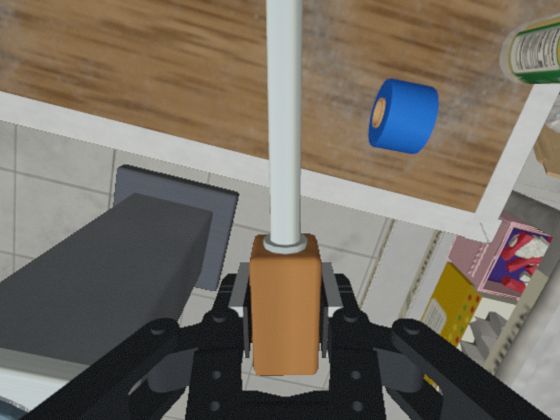

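The wrist picture shows the rod straight along the tool's x axis, from the neck at (285,240) up to (284,0), with the grip centred between the fingers. The small roll at (405,115) is clear. I'll lower to bore height.

Request:
jog_arm([
  [[0,1,15,0,0,0,20],[0,1,15,0,0,0,20],[0,0,15,0,0,0,20],[0,0,15,0,0,0,20],[0,0,15,0,0,0,20],[0,0,15,0,0,0,20],[0,0,14,0,0,0,20],[0,0,8,0,0,0,20],[0,0,3,0,0,0,20],[0,0,0,0,0,0,20]],
])

```text
time_s: 18.6
eef_pos: [0.4112, -0.2653, 0.0346]
eef_rot: [0.001, 0.992, 0.126, 0.001]
wrist_force: [0.5, 0.6, 0.2]
opening: 0.314
grasp_force: 59.1
```

```bash
python3 - <<'E'
from plan import *; from fit import *
p,R=cur();print(p,R.as_matrix().round(3).tolist())
c=np.array([.5934,-.2169,.046]);print('roll in tool',R.inv().apply(c-p))
s=grab('scene');cv2.imwrite('pics/s4.png',cv2.resize(s['frame'][240:345,270:410],None,fx=5,fy=5,interpolation=cv2.INTER_CUBIC))
E
```

```text
[ 0.41118958 -0.26534967  0.03459611] [[0.968, 0.25, 0.003], [0.25, -0.968, -0.001], [0.003, 0.002, -1.0]]
roll in tool [ 0.18856755 -0.00131513 -0.01089062]
```

View pics/s4.png

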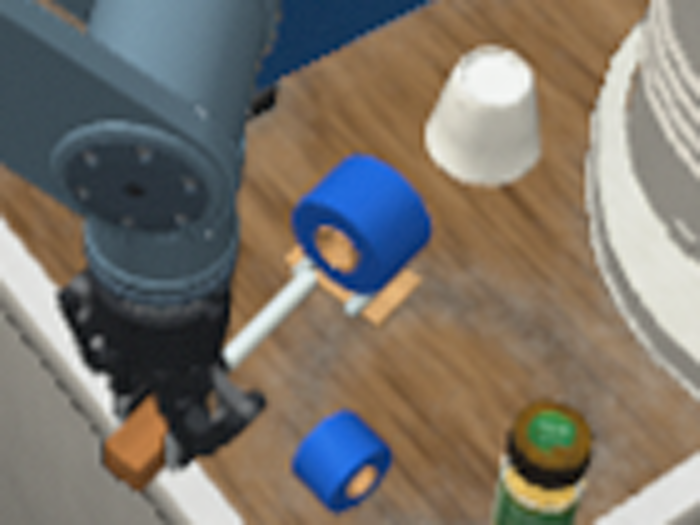

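The crop shows the rod tip at (318,272) heading for the bore at (335,247), well aligned. I'll advance partway and watch the force.

Request:
jog_arm([
  [[2,-1,0,0,0,0,20],[4,0,0,0,0,0,20],[5,0,0,0,0,0,20],[5,0,0,0,0,0,20],[5,0,0,0,0,0,20],[5,0,0,0,0,0,20],[5,0,0,0,0,0,20],[5,0,0,0,0,0,20],[2,0,0,0,0,0,20],[0,0,0,0,0,0,20]],
])

```text
time_s: 19.65
eef_pos: [0.448, -0.2548, 0.0347]
eef_rot: [0.001, 0.992, 0.126, 0.002]
wrist_force: [0.1, -0.2, 0.1]
opening: 0.315
grasp_force: 59.1
```

```bash
python3 - <<'E'
from plan import *; from fit import *
o=ctrl.get_obs();p,R=cur();print(p,o['wrist_force'])
A=[]
for n in('top','scene'):
    grab(n);P=pts(n,(105,150,60),(125,255,255),((.53,-.28,.015),(.66,-.15,.095)));y,c,*r=rollfit(P);print(n,len(P),y,c,R.inv().apply(np.r_[c,.046]-p))
E
```

```text
[ 0.44803658 -0.25483366  0.03469218] [ 0.11019102 -0.16236954  0.13457729]
top 240 0.2201841484982298 [ 0.59407042 -0.21936259] [ 0.15029566  0.00224503 -0.01086839]
scene 427 0.24108201819462835 [ 0.59281985 -0.21541001] [ 0.15007451 -0.00189476 -0.0108782 ]
```

Request:
jog_arm([
  [[4,0,0,0,0,0,20],[7,0,0,0,0,0,20],[8,0,0,0,0,0,20],[8,0,0,0,0,0,20],[9,0,0,0,0,0,20],[9,0,0,0,0,0,20],[9,0,0,0,0,0,20],[8,0,0,0,0,0,20],[4,0,0,0,0,0,20],[0,0,0,0,0,0,20]],
])

```text
time_s: 20.75
eef_pos: [0.5122, -0.2382, 0.0349]
eef_rot: [0.001, 0.992, 0.126, 0.002]
wrist_force: [-0.0, 0.3, -0.1]
opening: 0.32
grasp_force: 59.1
```

Free of contact. I'll lift slowly.

Request:
jog_arm([
  [[0,0,-2,0,0,0,20],[0,0,-2,0,0,0,20],[0,0,-2,0,0,0,20],[0,0,-3,0,0,0,20],[0,0,-4,0,0,0,20],[0,0,-6,0,0,0,20],[0,0,-8,0,0,0,20],[0,0,-8,0,0,0,20],[0,0,-6,0,0,0,20],[0,0,-3,0,0,0,20]],
])

```text
time_s: 21.75
eef_pos: [0.512, -0.2387, 0.0801]
eef_rot: [0.001, 0.992, 0.126, 0.002]
wrist_force: [0.6, 0.8, -1.5]
opening: 0.318
grasp_force: 59.1
```

```bash
cat > rep.py <<'E'
from plan import *; from fit import *
def rep():
    o=ctrl.get_obs();p,R=cur();print(p.round(4),R.as_matrix().round(3).tolist(),o['wrist_force'].round(1),o['opening'])
    for n in('top','scene'):
        c=grab(n);P=cloud(c);m=cv2.inRange(cv2.cvtColor(c['frame'],cv2.COLOR_BGR2HSV),(105,150,60),(125,255,255))>0
        L=R.inv().apply((P-p).reshape(-1,3)); L=L[m.ravel()&np.isfinite(L[:,0])]
        L=L[(L[:,0]>.0)&(L[:,0]<.2)&(abs(L[:,1])<.06)&(abs(L[:,2])<.08)]
        if len(L)>20: 
            print(n,len(L),'roll in tool lo/med/hi',np.percentile(L,[2,50,98],0).round(4).tolist())
            lo=L[L[:,0]<np.median(L[:,0])];hi=L[L[:,0]>np.median(L[:,0])];print('  top z near/far',np.percentile(lo[:,2],5).round(4),np.percentile(hi[:,2],5).round(4))
E
python3 -c "from rep import *; rep()"
```

```text
[ 0.512  -0.2387  0.0801] [[0.968, 0.25, 0.005], [0.25, -0.968, -0.002], [0.004, 0.003, -1.0]] [ 0.6  0.8 -1.5] 0.31765719666121756
top 254 roll in tool lo/med/hi [[0.0623, -0.0347, -0.0436], [0.0846, -0.0102, -0.0335], [0.1077, 0.0248, -0.0071]]
  top z near/far -0.0424 -0.0417
scene 295 roll in tool lo/med/hi [[0.0616, -0.0139, -0.0421], [0.0853, 0.0172, -0.032], [0.1087, 0.0346, 0.0061]]
  top z near/far -0.0411 -0.0417
```

The roll is hanging on the rod, about 63 mm past the neck and level. Next I'll plan a smooth carry.

```bash
python3 - <<'E'
from plan import *
from scipy.interpolate import CubicSpline
p,R=cur();psi0=np.arctan2(R.as_matrix()[1,0],R.as_matrix()[0,0])
W=np.array([[*p,psi0],[.40,-.25,.165,.27],[.37,-.10,.17,.38],[.37,.09,.17,.55],[.4317,.2257,.17,.74]])
s=np.r_[0,np.cumsum(np.linalg.norm(np.diff(W[:,:3],axis=0),axis=1))];S=CubicSpline(s/s[-1],W,bc_type='natural')
N=40;u=np.linspace(0,1,N+1)[1:];
# trapezoid-like timing
r=.2;f=lambda t:np.where(t<r,t*t/(2*r*(1-r)),np.where(t>1-r,1-(1-t)**2/(2*r*(1-r)),(t-r/2)/(1-r)))
V=S(f(u));print('minx',V[:,:2].round(2)[::4].tolist(),V[:,2].min())
plan([(v[:3],v[3],0,1,20) for v in V])
E
```

```text
minx [[0.51, -0.24], [0.48, -0.25], [0.43, -0.26], [0.39, -0.23], [0.37, -0.14], [0.37, -0.05], [0.36, 0.03], [0.37, 0.1], [0.4, 0.17], [0.43, 0.22]] 0.0805326331726463
[[-1,0,-1,0,0,0,20],[-4,1,-3,0,0,0,20],[-6,0,-4,0,0,0,20],[-9,1,-7,0,0,0,20],[-10,1,-8,0,0,0,20],[-13,1,-10,0,0,0,20],[-15,0,-11,0,0,0,20],[-16,-1,-12,0,0,0,20],[-14,-3,-11,0,0,0,20],[-13,-6,-10,0,0,-0.01,20]]
[[-9,-9,-8,0,0,-0.01,20],[-6,-13,-5,0,0,-0.01,20],[-2,-16,-4,0,0,-0.01,20],[0,-18,-2,0,0,-0.01,20],[3,-20,0,0,0,-0.01,20],[4,-22,1,0,0,-0.02,20],[6,-22,1,0,0,-0.02,20],[7,-23,2,0,0,-0.01,20],[7,-22,1,0,0,-0.02,20],[6,-21,1,0,0,-0.02,20]]
[[7,-20,0,0,0,-0.01,20],[7,-20,1,0,0,-0.02,20],[7,-19,0,0,0,-0.01,20],[8,-18,-1,0,0,-0.02,20],[8,-17,0,0,0,-0.02,20],[10,-16,-1,0,0,-0.02,20],[10,-15,0,0,0,-0.02,20],[12,-15,-1,0,0,-0.02,20],[13,-13,0,0,0,-0.02,20],[15,-12,0,0,0,-0.02,20]]
[[15,-11,0,0,0,-0.03,20],[17,-11,0,0,0,-0.02,20],[17,-8,0,0,0,-0.03,20],[15,-7,0,0,0,-0.02,20],[13,-5,0,0,0,-0.02,20],[11,-5,0,0,0,-0.01,20],[8,-3,0,0,0,-0.01,20],[6,-2,0,0,0,-0.01,20],[4,-1,0,0,0,-0.01,20],[1,0,0,0,0,0,20]]
end [0.4319 0.2254 0.1703] 40
```

Request:
jog_arm([
  [[-1,0,-1,0,0,0,20],[-4,1,-3,0,0,0,20],[-6,0,-4,0,0,0,20],[-9,1,-7,0,0,0,20],[-10,1,-8,0,0,0,20],[-13,1,-10,0,0,0,20],[-15,0,-11,0,0,0,20],[-16,-1,-12,0,0,0,20],[-14,-3,-11,0,0,0,20],[-13,-6,-10,0,0,-0.01,20]],
])

```text
time_s: 22.85
eef_pos: [0.4109, -0.2584, 0.1569]
eef_rot: [0.002, 0.991, 0.131, 0.002]
wrist_force: [0.4, -0.2, -1.7]
opening: 0.32
grasp_force: 59.1
```

Request:
jog_arm([
  [[-9,-9,-8,0,0,-0.01,20],[-6,-13,-5,0,0,-0.01,20],[-2,-16,-4,0,0,-0.01,20],[0,-18,-2,0,0,-0.01,20],[3,-20,0,0,0,-0.01,20],[4,-22,1,0,0,-0.02,20],[6,-22,1,0,0,-0.02,20],[7,-23,2,0,0,-0.01,20],[7,-22,1,0,0,-0.02,20],[6,-21,1,0,0,-0.02,20]],
])

```text
time_s: 23.85
eef_pos: [0.367, -0.0741, 0.1687]
eef_rot: [0.001, 0.98, 0.2, 0.002]
wrist_force: [-0.5, 0.3, -1.8]
opening: 0.314
grasp_force: 59.1
```

Request:
jog_arm([
  [[7,-20,0,0,0,-0.01,20],[7,-20,1,0,0,-0.02,20],[7,-19,0,0,0,-0.01,20],[8,-18,-1,0,0,-0.02,20],[8,-17,0,0,0,-0.02,20],[10,-16,-1,0,0,-0.02,20],[10,-15,0,0,0,-0.02,20],[12,-15,-1,0,0,-0.02,20],[13,-13,0,0,0,-0.02,20],[15,-12,0,0,0,-0.02,20]],
])

```text
time_s: 24.85
eef_pos: [0.3784, 0.1183, 0.1706]
eef_rot: [0.001, 0.958, 0.287, 0.002]
wrist_force: [0.5, 0.7, -1.9]
opening: 0.316
grasp_force: 59.2
```

Request:
jog_arm([
  [[15,-11,0,0,0,-0.03,20],[17,-11,0,0,0,-0.02,20],[17,-8,0,0,0,-0.03,20],[15,-7,0,0,0,-0.02,20],[13,-5,0,0,0,-0.02,20],[11,-5,0,0,0,-0.01,20],[8,-3,0,0,0,-0.01,20],[6,-2,0,0,0,-0.01,20],[4,-1,0,0,0,-0.01,20],[1,0,0,0,0,0,20]],
])

```text
time_s: 25.85
eef_pos: [0.4317, 0.2256, 0.17]
eef_rot: [0.001, 0.932, 0.363, 0.001]
wrist_force: [0.1, -0.5, -2.1]
opening: 0.318
grasp_force: 59.1
```

```bash
python3 - <<'E'
from rep import *; rep()
from standfit import standfit
p,R=cur()
grab('wrist','w5.png')
c=load('wrist');Q=cloud(c).reshape(-1,3);m=cv2.inRange(cv2.cvtColor(c['frame'],cv2.COLOR_BGR2HSV),(105,150,60),(125,255,255)).ravel()>0
L=R.inv().apply(Q[m]-p);print('wrist roll',np.nanpercentile(L,[2,50,98],0).round(4).tolist())
L=R.inv().apply(Q-p)
for x in(.03,.04,.05,.115,.125,.135):
    q=L[(abs(L[:,0]-x)<.005)&(abs(L[:,1])<.02)&(abs(L[:,2]+.015)<.02)]
    if len(q):print(x,len(q),np.median(q,0).round(4))
S=Ro.from_euler('z',.74);st=np.array([.4922,.281,0]);print('tcp in stand',S.inv().apply(p-st),'tool x in stand',S.inv().apply(R.as_matrix()[:,0]))
E
```

```text
[0.4317 0.2256 0.17  ] [[0.736, 0.677, 0.003], [0.677, -0.736, -0.001], [0.001, 0.003, -1.0]] [ 0.1 -0.5 -2.1] 0.318328944377386
top 51 roll in tool lo/med/hi [[0.0819, -0.0352, -0.041], [0.1011, -0.0244, -0.0267], [0.1075, 0.0298, -0.0043]]
  top z near/far -0.0394 -0.038
scene 112 roll in tool lo/med/hi [[0.0597, -0.0285, -0.0424], [0.0859, 0.0222, -0.0151], [0.107, 0.0357, 0.0198]]
  top z near/far -0.0303 -0.0422
wrist roll [[0.0642, -0.0311, -0.0425], [0.0863, -0.0006, -0.0388], [0.1047, 0.0297, -0.0227]]
0.03 899 [ 0.0287 -0.     -0.0182]
0.04 762 [ 0.0401 -0.     -0.0182]
0.05 807 [ 0.0501 -0.     -0.0183]
tcp in stand [-0.08231228 -0.00019172  0.16991076] tool x in stand [0.99999629 0.00246639 0.00115329]
```

View pics/w5.png

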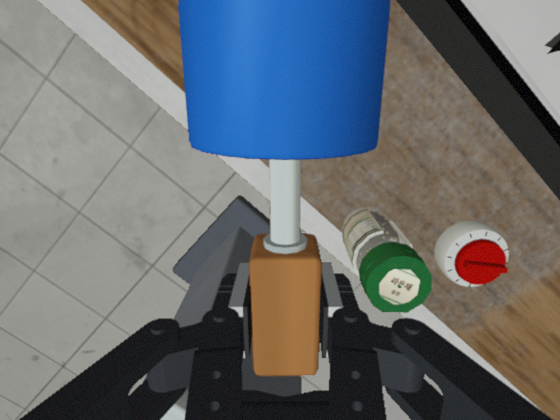

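The wrist picture shows the roll on the rod at (285,75), the grip centred at (285,305), and the jar at (395,275) and timer at (475,255) clear on the right. I'll lower into the forks.

Request:
jog_arm([
  [[0,0,4,0,0,0,20],[0,0,8,0,0,0,20],[0,0,12,0,0,0,20],[0,0,14,0,0,0,20],[0,0,15,0,0,0,20],[0,0,15,0,0,0,20],[0,0,14,0,0,0,20],[0,0,10,0,0,0,20],[0,0,6,0,0,0,20],[0,0,2,0,0,0,20]],
])

```text
time_s: 27.0
eef_pos: [0.4314, 0.2252, 0.0691]
eef_rot: [0.001, 0.932, 0.363, 0.001]
wrist_force: [0.1, 0.3, -2.3]
opening: 0.319
grasp_force: 59.1
```

Request:
jog_arm([
  [[0,0,2,0,0,0,20],[0,0,2,0,0,0,20],[0,0,2,0,0,0,20],[0,0,2,0,0,0,20],[0,0,2,0,0,0,20],[0,0,2,0,0,0,20],[0,0,2,0,0,0,20],[0,0,1,0,0,0,20],[0,0,0,0,0,0,20],[0,0,0,0,0,0,20]],
])

```text
time_s: 28.0
eef_pos: [0.432, 0.2254, 0.055]
eef_rot: [0.001, 0.932, 0.363, 0.001]
wrist_force: [0.1, 0.6, -2.3]
opening: 0.321
grasp_force: 59.1
```

Request:
jog_arm([
  [[0,0,1,0,0,0,20],[0,0,1,0,0,0,20],[0,0,1,0,0,0,20],[0,0,1,0,0,0,20],[0,0,1,0,0,0,20],[0,0,0,0,0,0,20],[0,0,0,0,0,0,20],[0,0,0,0,0,0,20],[0,0,0,0,0,0,20],[0,0,0,0,0,0,20]],
])

```text
time_s: 29.0
eef_pos: [0.432, 0.2255, 0.0501]
eef_rot: [0.001, 0.932, 0.363, 0.001]
wrist_force: [-0.7, 1.2, 0.9]
opening: 0.315
grasp_force: 59.7
```

```bash
python3 - <<'E'
from rep import *; rep()
s=load('scene');cv2.imwrite('pics/s6.png',cv2.resize(s['frame'][150:260,180:320],None,fx=5,fy=5,interpolation=cv2.INTER_CUBIC))
E
```

```text
[0.432  0.2255 0.0501] [[0.737, 0.676, 0.003], [0.676, -0.737, -0.001], [0.002, 0.003, -1.0]] [-0.7  1.2  0.9] 0.3145820086228651
top 57 roll in tool lo/med/hi [[0.087, -0.0345, -0.0425], [0.1005, 0.0046, -0.0296], [0.1088, 0.0305, -0.0103]]
  top z near/far -0.041 -0.042
scene 99 roll in tool lo/med/hi [[0.0614, -0.0013, -0.0421], [0.0929, 0.0218, -0.0282], [0.1103, 0.0349, 0.0304]]
  top z near/far -0.0384 -0.0418
```

View pics/s6.png

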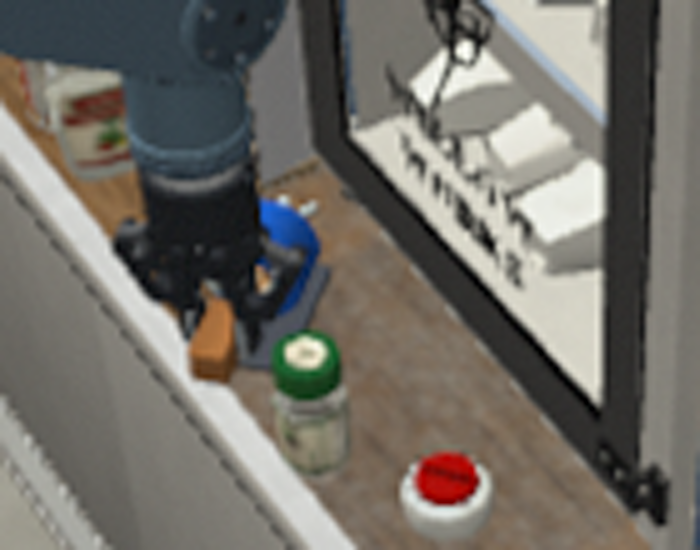

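The crop shows the rod laid in the stand, the tip showing beyond the far fork at (310,208), the roll at (285,255), and the jar and timer untouched. Force shows contact, so I'll release gently.

Request:
jog_arm([
  [[0,0,1,0,0,0,20],[0,0,0,0,0,0,20],[0,0,0,0,0,0,30],[0,0,0,0,0,0,34],[0,0,0,0,0,0,38],[0,0,0,0,0,0,44],[0,0,0,0,0,0,50],[0,0,0,0,0,0,50],[0,0,0,0,0,0,50],[0,0,0,0,0,0,50]],
])

```text
time_s: 30.1
eef_pos: [0.432, 0.2253, 0.049]
eef_rot: [0.001, 0.932, 0.363, 0.001]
wrist_force: [-0.1, 0.6, 0.9]
opening: 0.584
grasp_force: 0.0
```

Request:
jog_arm([
  [[0,0,-2,0,0,0,50],[0,0,-5,0,0,0,50],[0,0,-8,0,0,0,50],[0,0,-12,0,0,0,50],[0,0,-15,0,0,0,50],[0,0,-20,0,0,0,50],[-5,0,-20,0,0,0,50],[-15,0,-20,0,0,0,50],[-25,0,-20,0,0,0,50],[-25,0,-10,0,0,0,50]],
])

```text
time_s: 31.1
eef_pos: [0.3805, 0.178, 0.1836]
eef_rot: [0.002, 0.932, 0.363, 0.003]
wrist_force: [-0.3, -0.4, 0.4]
opening: 0.584
grasp_force: 0.0
```

Request:
jog_arm([
  [[-25,10,0,0,0,0,50],[-25,20,0,0,0,0,50],[-15,30,0,0,0,0,50],[0,40,0,0,0,0,50],[0,40,0,0,0,0,50],[0,30,0,0,0,0,50],[0,20,0,0,0,0,50],[0,0,0,0,0,0,50],[0,0,0,0,0,0,50],[0,0,0,0,0,0,50]],
])

```text
time_s: 32.1
eef_pos: [0.4599, -0.0049, 0.1816]
eef_rot: [0.001, 0.932, 0.363, 0.001]
wrist_force: [0.2, 0.3, -0.0]
opening: 0.586
grasp_force: 0.0
```

```bash
python3 - <<'E'
from fit import *
S=np.array([.4922,.281,0]);c,s=np.cos(.74),np.sin(.74);M=np.array([[c,s,0],[-s,c,0],[0,0,1]])
for n in('top','scene'):
    grab(n)
    P=(pts(n,(105,150,60),(125,255,255))-S)@M.T;P=P[(np.abs(P)<.12).all(1)];print('roll in stand',len(P),np.percentile(P,[2,50,98],0).round(4).tolist() if len(P) else 0)
    P=(pts(n,(7,120,100),(18,255,255))-S)@M.T;P=P[(P[:,0]>-.14)&(P[:,0]<-.05)&(abs(P[:,1])<.03)&(P[:,2]>.05)&(P[:,2]<.1)];print('grip',len(P),np.percentile(P,[2,50,98],0).round(4).tolist() if len(P) else 0)
    P=(pts(n)-S)@M.T;P=P[(P[:,0]>.046)&(P[:,0]<.075)&(abs(P[:,1])<.008)&(P[:,2]>.05)&(P[:,2]<.08)];print('tip',len(P),np.percentile(P,[2,50,98],0).round(4).tolist() if len(P) else 0)
    P=pts(n,(40,60,20),(90,255,200),((.40,.06,.05),(.5,.2,.13)));print('jarcap',len(P),np.percentile(P,[3,50,97],0).round(3).tolist())
s=load('top');cv2.imwrite('pics/t7.png',cv2.resize(s['frame'][200:310,140:330],None,fx=4,fy=4,interpolation=cv2.INTER_CUBIC))
E
```

```text
roll in stand 266 [[-0.02, -0.0297, 0.0605], [0.0023, 0.0042, 0.0849], [0.0254, 0.0338, 0.0938]]
grip 122 [[-0.1138, -0.0124, 0.0642], [-0.088, 0.001, 0.0741], [-0.0626, 0.0134, 0.0814]]
tip 13 [[0.0464, -0.0049, 0.0541], [0.052, 0.0004, 0.065], [0.0577, 0.0055, 0.0683]]
jarcap 84 [[0.431, 0.119, 0.093], [0.448, 0.139, 0.104], [0.472, 0.159, 0.11]]
roll in stand 268 [[-0.0213, -0.0333, 0.0231], [-0.0114, -0.01, 0.08], [0.0243, 0.0258, 0.092]]
grip 103 [[-0.1149, -0.0135, 0.0618], [-0.092, -0.0014, 0.0748], [-0.0613, 0.011, 0.0792]]
tip 5 [[0.0533, -0.003, 0.0634], [0.0562, -0.0, 0.0657], [0.0577, 0.0042, 0.0681]]
jarcap 116 [[0.43, 0.116, 0.086], [0.444, 0.127, 0.102], [0.469, 0.159, 0.11]]
```

View pics/t7.png

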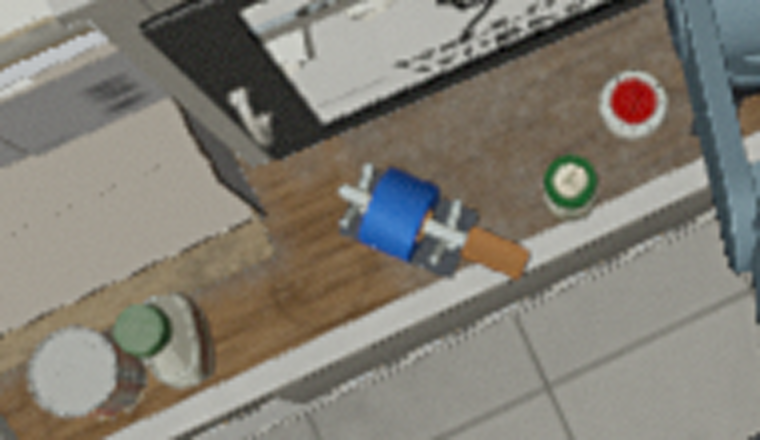

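The crop shows the rod in both forks with its tip at (347,192) and the roll between them at (398,213). The grip at (497,252) is outside the stand, the jar at (570,182) is upright, and the robot is clear. The numbers agree, so I'll hand in.

```bash
python3 -c "
from bench import ctrl
print(ctrl.hand_in())"
```

```text
the job is handed in; nothing more can be done
None
```

I handed the job in at about 32 s: the blue roll hangs on the rod between both forks, the spice jar stands upright on the worktop about 0.15 m from the stand, and nothing else appeared to have moved in the last pictures; `hand_in()` returned no verdict.

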